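Tip the walnuts out of the canister into the dish

ROBOT

A 6-joint arm with a two-finger parallel gripper is mounted at the origin on the work surface. World frame = base frame: x ahead of the robot, y to its left, z up, the work surface at z = 0. Lengths are in m, angles in rad, forces in N, time in s.
With the tool pointing down it reaches from about 0.3 to 0.875 m from the base axis. Payload 6.4 kg.
Tool frame: the origin (TCP) lies midway between the tips of the shut fingers; the grasp point (between the pads) lies 19 mm behind it (ctrl.tcp_to_grasp is the distance from the TCP to the grasp point, in m); z points along the fingers, y is the direction in which the jaws open and shut (so a half turn about z gives the same grasp; the last joint's range is limited). The gripper opens to 85 mm and grips with 20 to 120 N. Pads are 22 mm wide; open, the fingers measure 114 mm over their backs; the gripper's body (76 mm by 85 mm) begins 54 mm behind the grasp point. The pads swing forward as they close: fully open they stand 13 mm farther back than shut.
Start: joints at [-1.47, 0.181, 1.607, -0, 1.354, -0.206], TCP at [0.174, -0.548, 0.231] pointing down, gripper open.
Joint ranges: [-2.99, 2.99], [-0.89, 2.07], [0.3, 2.58], [-1.14, 4.28], [0, 2.63], [-3.12, 3.12]. Speed limits (rad/s): [2.57, 2.57, 3.01, 3.14, 3.14, 3.14].

INTERFACE

Orientations are given as a unit quaternion [w, x, y, z].
In Python, from bench import monitor, imaging, order, spotter, ctrl gives the robot as it stands.
- The arm moves only by the shell command python3 -m pendant 'ROWS'. ROWS is JSON, a list that holds one entry, the list of rows, each a list of 5 numbers: the shift along the world's x, y, z in mm, then the turn about the world's z in degrees, then the finger opening in mm, from 0 to 85.4. A call has 1 to 8 rows; each row shifts and turns the commanded pose from where the row before left it; what a row does not reach is not made up. A row lasts 1/8 s, in which the tool goes at most 62.5 mm and 10.7 degrees, less where a joint would pass 70% of its speed; a pose out of reach is approached as far as the arm can. A call with a gripper value outside its range is refused whole. The fingers move at their own pace and stop on an object; the grip force is fixed at half the most. Time passes only in rows, so rows that do not move let the fingers close. It gives the time, the measured TCP pose, the force and the opening at its end, in the units of the state.
- monitor.get_obs(): the state, without advancing time (a new reading comes with each control period).
- imaging.camera(name): name is "side" or "top"; returns a dict with "img" (480x640x3 uint8, red, green, blue), "vfov" (degrees; the focal length in pixels is half the picture's height over the tangent of half this angle, whatever the lens; pixels are square), "cx", "cy" (the principal point, pixels), "origin" and "orientation" of the camera in the world. Camera axes: x right, y down, z forward; pixel columns grow to the right and rows downward; lengths in m; the calibration is good to about 2 mm. A picture is of the moment at which its call begins. There is no depth.
- order.hand_in(): hands the job in, once; it reports no verdict.
Trained networks look in the newest picture that a camera, given by its name, has taken for a name from the list of things; names that differ only in an ending like _2 or _b are one class to them, and where a whole thing is asked for, a point or a joint stands for the part that bears it (a point fixed in the world has none). Each returns a list of dicts, best first, with "confidence" (0 to 1); they miss things now and then, are a little off and sometimes report something else, mostly with a low value. They report only what shows in the picture. A call takes as long as a camera call. They do not tell look-alikes from the thing itself.
- spotter.recognise(camera, thing): "at" ([x, y, z] in m, in the coordinates of the camera as it stood for that picture, good to about 4 mm: the middle of the surface that is visible of it).
- spotter.tip_of(camera, thing): "at" ([x, y, z] in m, in the coordinates of the camera as it stood for that picture, good to about 4 mm: a listed point, or the origin of a listed thing).
The state is a dict: "time_s": time; "q": joint angles; "dq": joint speeds; "joint_efforts": joint torques, N m; "eef_pos": TCP position; "eef_rot": TCP orientation; "wrist_force": force on the tool from outside, world axes, zero at the start; "torque": the same for the moment, N m; "opening": opening from 0.0 (shut) to 1.0 (fully open).
Only numpy, scipy, OpenCV 4.12 (cv2) and the standard library are available. Lean on these libraries where they do the work, as an engineer would, in place of code of your own. Each camera call takes 0.05 s, during which the arm holds its last target. There are 200 camera calls.

TASK

Slide the white dish fully home into the bay under the tipping canister, square against its back stop; then tip the canister over by its handle so that all five walnuts drop into the dish, and stand the canister fully upright again. The dish stays home in the bay with all the walnuts in it; leave the lid, glass bowl, spoon, mill and spare container where they are.

Things in the scene. Friction and masses are not known exactly. Their poses are not given: they have to be found in the camera images.
- stand: Fixed steel tipping stand. Posts 135 mm tall hold the canister; below it on the tray is a bay for the dish: rails 20 mm tall, inner faces at y +-63 mm; back stop 20 mm tall, front face at x -25 mm; splayed rail ends widen from x 107 to 147 mm, out to y +-88 mm. Origin: on the tray below the hinge axis; x points the way the canister pours and out of the bay's open end, y along the hinge, z up.
- canister (a joint): Tilt of the open steel canister, rad: 0 upright (stop), grows as its mouth swings towards the stand's +x, 2.3 fully tipped, mouth steeply down (stop). Stiff hinge (0.13 N m), stays where left. Canister 84 mm outside diameter, 95 mm tall, wall 4 mm; hinge axis 45 mm above its underside, 120 mm above the tray; upright rim at 170 mm.
- axis (a point): Middle of the canister's hinge axis, 120 mm above the tray; axes as the stand's.
- bar (a point): Middle of the cross-bar of the canister's bow handle: round, 10 mm thick, 72 mm long along stand y, two arms at its ends (62 mm clear between), 43 mm gap to the canister wall. Upright: 90 mm behind (stand -x) and 35 mm above the hinge axis; it swings over the top on a 97 mm radius to 86 mm in front and 44 mm above when fully tipped. Axes turn with the canister.
- mouth (a point): Centre of the canister's mouth (rim plane), 50 mm from the hinge axis; its z axis points out of the mouth.
- dock (a point): Point on the tray where the middle of the dish's underside comes when the dish is fully home in the bay, against the back stop: 50 mm in front (+x) of the stand's origin; axes as the stand's.
- dish: Loose white ceramic open dish, 150 mm (its x) by 120 mm (its y) by 40 mm tall, wall and floor 6 mm thick, about 0.45 kg. Origin at the middle of its underside, z up. It goes into the bay lengthways, its x along the stand's x, with 3 mm play each side.
- lid: Bystander: the canister's steel lid with knob, 88 mm across, 32 mm tall, lying on the tray; origin at the middle of its underside.
- glass_bowl: Bystander: small glass bowl, 90 mm across, 45 mm tall; origin at the middle of its underside.
- spoon: Bystander: wooden spoon 240 mm long lying along its x; origin under its middle.
- spare: Bystander: closed round steel container, 85 mm across, 117 mm tall with its knob, standing outside the slots; origin at the middle of its underside.
- mill: Bystander: turned wooden mill, 56 mm across, 150 mm tall; origin at the middle of its underside.
- walnut0: A whole walnut, about 31 mm across, 12 g, one of five lying in the canister at the start; origin at its centre.
- walnut1: A whole walnut, about 31 mm across, 12 g, one of five lying in the canister at the start; origin at its centre.
- walnut2: A whole walnut, about 31 mm across, 12 g, one of five lying in the canister at the start; origin at its centre.
- walnut3: A whole walnut, about 31 mm across, 12 g, one of five lying in the canister at the start; origin at its centre.
- walnut4: A whole walnut, about 31 mm across, 12 g, one of five lying in the canister at the start; origin at its centre.
Mind the look-alikes: they are no part of the job. There is more than one size of the dish; the job needs the largest.

How it is judged:
By the outcome, as a careful person would: the job done as asked, in the order asked, and still so for the second after the job is handed in, with the robot touching nothing.
It also fails if it takes over 72 s, if anything falls off the work surface, if the arm or the gripper's body presses on something with over 40 N, if the wrist force passes 120 N, or if a joint passes its speed limit or range.

## Working session

There is one attempt and no reset: what is moved stays moved. The work goes in short steps, Python scripts to look and compute and a shell command to move; the robot and the scene stay as the last step left them, time stands still between calls to the robot, and variables do not carry over. Pictures are saved under pics/ and viewed, about 8 in all and at most 12, crops included, and the job is handed in when it is done.

```bash
ls; mkdir -p pics; cat > h.py <<'E'
import numpy as np, cv2
from scipy.spatial.transform import Rotation as R
from bench import monitor, imaging, order, spotter, ctrl
def rot(q): return R.from_quat([q[1],q[2],q[3],q[0]]).as_matrix()
def K(c): f=240/np.tan(np.radians(c["vfov"])/2); return f
def w(c,p): return np.array(c["origin"])+rot(c["orientation"])@np.array(p)
def px(c,p):
    v=rot(c["orientation"]).T@(np.array(p)-np.array(c["origin"])); return K(c)*v[0]/v[2]+c["cx"],K(c)*v[1]/v[2]+c["cy"]
def ray(c,u,v,z):
    d=rot(c["orientation"])@np.array([(u-c["cx"])/K(c),(v-c["cy"])/K(c),1]); o=np.array(c["origin"]); return o+d*(z-o[2])/d[2]
E
python3 - <<'E'
from h import *
for n in("top","side"):
    c=imaging.camera(n); cv2.imwrite(f"pics/{n}0.png",c["img"][:,:,::-1])
    print(n,c["vfov"],c["cx"],c["cy"],np.round(c["origin"],3),np.round(c["orientation"],3))
    for t in["dock","axis","bar","mouth","dish","stand","canister","lid","glass_bowl","spoon","spare","mill"]:
        for d in (spotter.tip_of(n,t) if t!="canister" else spotter.recognise(n,t))[:4]:
            p=w(c,d["at"]); print(t,round(d["confidence"],2),np.round(p,3),np.round(px(c,p)))
o=monitor.get_obs();print(o["eef_pos"],o["eef_rot"],o["opening"],o["time_s"],ctrl.tcp_to_grasp)
E
```

```text
pics
top 45.52115904850882 315.32872352172194 248.1908970168938 [0.309 0.038 1.357] [-0.05   0.707 -0.703  0.06 ]
axis 0.56 [ 0.51  -0.154  0.117] [395. 245.]
bar 0.91 [ 0.523 -0.247  0.154] [441. 237.]
mouth 0.82 [ 0.512 -0.156  0.165] [400. 241.]
dish 0.92 [ 0.276  0.361 -0.003] [169. 351.]
dish 0.65 [0.516 0.159 0.002] [257. 249.]
dish 0.56 [ 0.704 -0.362  0.002] [471. 176.]
stand 0.78 [ 0.508 -0.155 -0.001] [388. 254.]
canister 0.66 [ 0.517 -0.186  0.152] [412. 240.]
lid 0.89 [ 0.423 -0.369 -0.001] [478. 290.]
lid 0.24 [ 0.705  0.339 -0.005] [186. 173.]
glass_bowl 0.86 [ 0.741 -0.057 -0.001] [347. 160.]
spoon 0.87 [0.533 0.444 0.002] [138. 242.]
spare 0.68 [ 0.707  0.339 -0.003] [185. 172.]
mill 0.91 [ 0.701 -0.364  0.002] [472. 177.]
mill 0.25 [ 0.51  -0.157 -0.002] [389. 253.]
side 43.69105334374831 334.7169825982548 230.6497738236419 [-0.362  0.929  1.014] [ 0.182 -0.328  0.823 -0.426]
dock 0.71 [ 0.503 -0.106 -0.   ] [377. 253.]
dock 0.21 [ 0.518  0.161 -0.   ] [304. 297.]
axis 0.69 [ 0.513 -0.155  0.119] [387. 209.]
bar 0.95 [ 0.524 -0.245  0.152] [404. 185.]
mouth 0.7 [ 0.51  -0.157  0.169] [388. 193.]
dish 0.84 [ 0.514  0.161 -0.004] [305. 298.]
dish 0.69 [ 0.278  0.369 -0.006] [311. 396.]
dish 0.64 [ 0.503 -0.101 -0.001] [376. 254.]
dish 0.63 [ 0.329  0.192 -0.002] [350. 340.]
stand 0.74 [ 0.513 -0.156 -0.001] [385. 244.]
stand 0.53 [ 0.515  0.162 -0.001] [305. 297.]
canister 0.86 [ 0.501 -0.136  0.139] [386. 207.]
canister 0.23 [ 0.694 -0.342  0.095] [380. 170.]
glass_bowl 0.85 [ 0.741 -0.057 -0.003] [306. 228.]
glass_bowl 0.32 [ 0.526 -0.244  0.154] [404. 184.]
spoon 0.78 [ 0.534  0.442 -0.   ] [211. 353.]
spare 0.61 [0.708 0.342 0.001] [202. 297.]
mill 0.86 [ 0.704 -0.354 -0.002] [380. 194.]
[ 0.1737006  -0.54815828  0.23130236] [6.64816754e-06 9.88256294e-01 1.52805426e-01 1.18713822e-05] 1.0002627723553192 1.3 0.0187
```

View pics/top0.png

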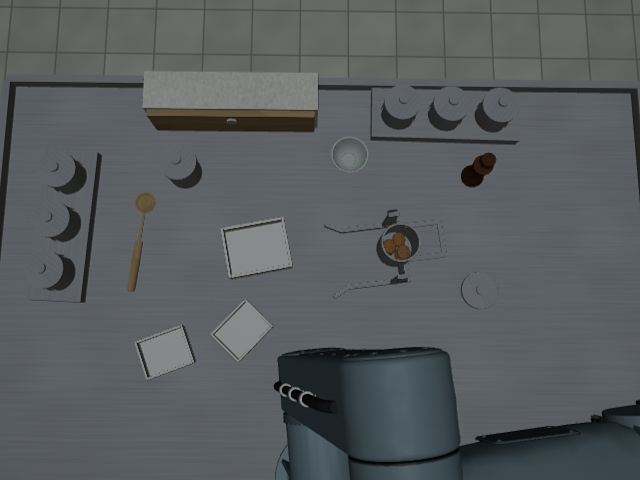

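View pics/side0.png

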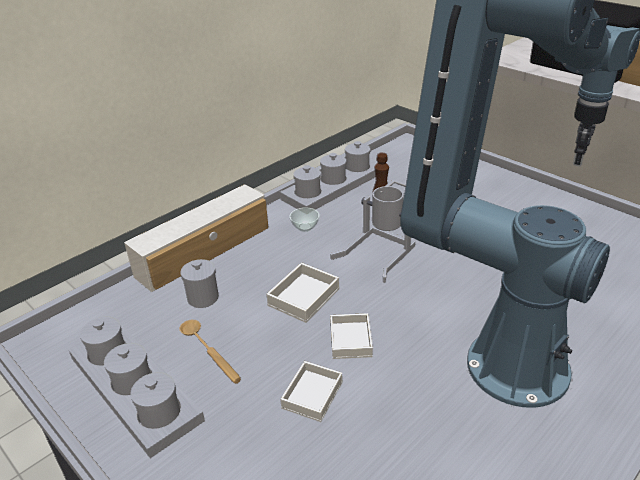

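The wanted dish is among three white look-alikes in the top view: (257,248), the largest; (242,330) and (165,351), both smaller. I choose (257,248), and the crop below checks that choice against the model. The stand is at (400,245), with its bay opening to the image left (world +y).

```bash
cat >> h.py <<'E'
def fr(o,th,pts):
    c,s=np.cos(th),np.sin(th); return [np.array([o[0]+c*x-s*y,o[1]+s*x+c*y,z]) for x,y,z in pts]
def poly(im,c,P,s,off,col,closed=True):
    p=np.array([(np.array(px(c,q))-off)*s for q in P]); cv2.polylines(im,[np.int32(np.round(p*8))],closed,col,1,cv2.LINE_AA,3)
E
python3 - <<'E'
from h import *
from scipy.optimize import least_squares
c=imaging.camera("top"); im=c["img"]
# white-blob fit of dish
g=im.astype(int); hsv=cv2.cvtColor(im,cv2.COLOR_RGB2HSV)
m=((g.min(2)>125)).astype(np.uint8)
n,l,st,ce=cv2.connectedComponentsWithStats(m)
for i in range(1,n):
    if st[i,4]>300: 
        r=cv2.minAreaRect(np.argwhere(l==i)[:,::-1].astype(np.float32)); print(st[i],np.round(ce[i]),r)
        if abs(ce[i]-[257,248]).max()<12:
            b=np.array([ray(c,u,v,0.04)[:2] for u,v in cv2.boxPoints(r)]); print(np.round(b,4),b.mean(0),[np.linalg.norm(b[k]-b[k-1]) for k in range(4)],np.degrees([np.arctan2(*(b[k]-b[k-1])[::-1]) for k in range(4)]))
off=np.array([200,190]); s=3.0
cr=cv2.resize(im[190:320,200:460],None,fx=s,fy=s,interpolation=cv2.INTER_CUBIC)[:,:,::-1].copy()
th=np.radians(97.5);o=(0.511,-0.155)
for y in(63,-63): poly(cr,c,fr(o,th,[(-.025,y/1e3,.02),(.107,y/1e3,.02),(.147,np.sign(y)*.088,.02)]),s,off,(0,255,0),False)
poly(cr,c,fr(o,th,[(-.025,-.063,.02),(-.025,.063,.02)]),s,off,(0,0,255),False)
poly(cr,c,fr(o,th,[(-.09,-.036,.155),(-.09,.036,.155)]),s,off,(255,0,0),False)
d=(0.516,0.160);t2=np.radians(98)
for z in(0,.04): poly(cr,c,fr(d,t2,[(.075,.06,z),(-.075,.06,z),(-.075,-.06,z),(.075,-.06,z)]),s,off,(0,255,255))
raw=cv2.resize(im[190:320,200:460],None,fx=s,fy=s,interpolation=cv2.INTER_CUBIC)[:,:,::-1]
cv2.imwrite("pics/ov1.png",cr); 
E
```

```text
[ 143   72  175   37 4140] [233.  91.] ((230.08670043945312, 89.74343872070312), (174.10037231445312, 35.54281234741211), 0.5672664046287537)
[ 226  217   66   60 2615] [258. 249.] ((257.3603820800781, 246.5886993408203), (49.08218002319336, 60.692359924316406), 79.3803482055664)
[[0.5604 0.2366]
 [0.5883 0.0976]
 [0.4743 0.075 ]
 [0.4473 0.2123]] [0.51757622 0.15538318] [np.float64(0.11564216086730131), np.float64(0.14169383764501362), np.float64(0.11615636447772046), np.float64(0.13988158751657548)] [  12.11485265  -78.64776101 -168.78294836  101.13755638]
[ 215  299   57   61 1604] [243. 330.] ((242.00003051757812, 329.0000305175781), (38.18376159667969, 46.66904067993164), 45.0)
[ 140  325   54   54 1588] [166. 352.] ((165.00001525878906, 351.5), (38.13600158691406, 48.7713623046875), 69.14553833007812)
```

View pics/ov1.png

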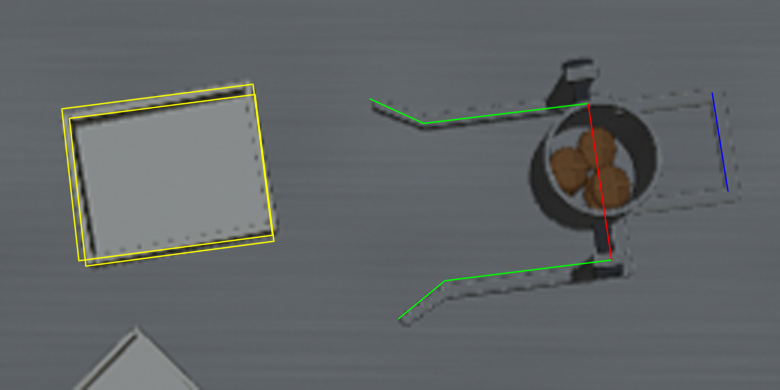

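The crop shows the dish matching the 150x120 box at about 101° heading, so it is the largest. The stand outline fits, but its heading needs refining, so I'll take one contrast-stretched zoom.

```bash
python3 - <<'E'
from h import *
c=imaging.camera("top"); im=c["img"]
off=np.array([320,205]); s=6.0
cr=cv2.resize(im[205:303,320:450],None,fx=s,fy=s,interpolation=cv2.INTER_CUBIC)
cr=cv2.cvtColor(cr,cv2.COLOR_RGB2GRAY); cr=cv2.cvtColor(np.clip((cr.astype(float)-50)*3.2,0,255).astype(np.uint8),cv2.COLOR_GRAY2BGR)
th=np.radians(98);o=(0.510,-0.157)
for y in(63,-63):
  for z,col in((.02,(0,255,0)),(0,(0,200,255))): poly(cr,c,fr(o,th,[(-.025,y/1e3,z),(.107,y/1e3,z),(.147,np.sign(y)*.088,z)]),s,off,col,False)
poly(cr,c,fr(o,th,[(-.025,-.063,.02),(-.025,.063,.02)]),s,off,(0,0,255),False)
poly(cr,c,fr(o,th,[(-.09,-.036,.155),(-.09,.036,.155)]),s,off,(255,0,0),False)
a=np.linspace(0,6.283,60)
poly(cr,c,fr(o,th,[(.042*np.cos(t),.042*np.sin(t),.17) for t in a]),s,off,(255,0,255))
cv2.imwrite("pics/ov2.png",cr)
E
```

```text
(no output)
```

View pics/ov2.png

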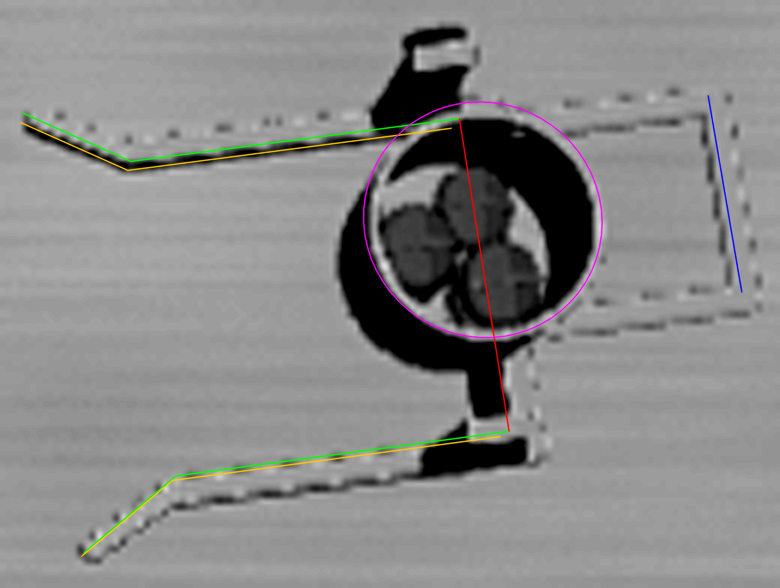

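Rails and canister outline agree with the stand at (0.510,-0.157), heading 98°. The bar sits about 2 mm further along −x/−y than predicted. Next I go above the dish's outer end wall, at about (0.501,0.231).

```bash
python3 -m pendant '[[[24,55,0,0,40],[24,55,0,0,40],[24,56,0,0,40],[24,56,0,0,40],[24,56,0,0,40],[24,56,0,0,40],[24,56,0,0,40],[24,56,0,0,40]]]'
python3 -m pendant '[[[23,55,0,-2,40],[23,55,0,-2,40],[23,55,0,-2,40],[22,56,-40,0,40],[22,56,-40,0,40],[22,56,-30,0,40],[0,0,-30,0,40],[0,0,0,0,40]]]'
python3 - <<'E'
from h import *
for n in("top","side"):
    c=imaging.camera(n)
    for d in spotter.tip_of(n,"dish"): print(n,d["confidence"],np.round(w(c,d["at"]),4))
    if n=="top": off=np.array([170,170]);e=(420,330)
    else: off=np.array([200,180]);e=(420,345)
    s=3.
    cr=cv2.resize(c["img"][off[1]:e[1],off[0]:e[0]],None,fx=s,fy=s)[:,:,::-1].copy()
    for z in(0,.04): poly(cr,c,fr((.515,.160),np.radians(101.3),[(.075,.06,z),(-.075,.06,z),(-.075,-.06,z),(.075,-.06,z)]),s,off,(0,255,255))
    cv2.imwrite(f"pics/{n}2.png",cr)
o=monitor.get_obs();print(o["eef_pos"],o["eef_rot"],o["opening"],o["time_s"],o["wrist_force"])
E
```

```text
time_s: 2.4
eef_pos: [0.3663, -0.1005, 0.2318]
eef_rot: [0.001, 0.988, 0.152, 0.001]
wrist_force: [1.9, 0.2, -0.2]
opening: 0.474
time_s: 3.4
eef_pos: [0.4909, 0.2119, 0.1016]
eef_rot: [0.0, 0.995, 0.102, -0.003]
wrist_force: [-0.1, -0.5, -0.3]
opening: 0.468
top 0.9 [ 5.134e-01  1.579e-01 -2.000e-04]
top 0.86 [0.2717 0.3638 0.0006]
top 0.69 [3.251e-01 1.895e-01 3.000e-04]
top 0.23 [ 0.4227 -0.3705  0.0008]
side 0.96 [ 0.2794  0.3666 -0.007 ]
side 0.58 [ 0.3288  0.1909 -0.0015]
[0.4943524  0.21142739 0.10595627] [-1.20397621e-04  9.94950681e-01  1.00355264e-01  1.39625426e-03] 0.4681640566278041 3.6 [-0.10797636  0.62701168 -0.60761608]
```

View pics/side2.png

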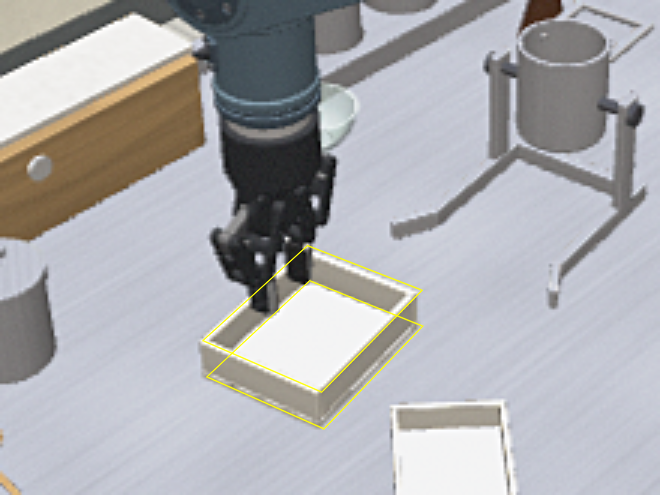

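The side overlay matches the dish at (0.515,0.160), 101.3°, so I correct the position, descend over its outer wall and close.

```bash
python3 -m pendant '[[[7,19,0,0,40],[0,0,-30,0,40],[0,0,-30,0,40],[0,0,-20,0,40],[0,0,0,0,40],[0,0,0,0,40]]]'
```

```text
time_s: 4.35
eef_pos: [0.5014, 0.2313, 0.0255]
eef_rot: [-0.0, 0.995, 0.101, 0.001]
wrist_force: [0.3, -0.6, 0.7]
opening: 0.472
```

```bash
python3 -m pendant '[[[0,0,-12,0,40],[0,0,0,0,40],[0,0,0,0,0],[0,0,0,0,0],[0,0,0,0,0],[0,0,0,0,0]]]'
```

```text
time_s: 5.1
eef_pos: [0.5004, 0.2308, 0.0126]
eef_rot: [-0.0, 0.995, 0.101, 0.0]
wrist_force: [-1.9, -0.8, 4.1]
opening: 0.058
```

```bash
python3 -m pendant '[[[-9,-20,0,-1,0],[-9,-20,0,-1,0],[-8,-20,0,-1,0],[-8,-19,0,-0.6,0],[0,0,0,0,0],[0,0,0,0,0]]]'
python3 - <<'E'
from h import *
o=monitor.get_obs();p=np.array(o["eef_pos"]);q=o["eef_rot"];a=np.arctan2(q[2],q[1])*2+np.pi/2
print(p,np.degrees(a),o["opening"],o["wrist_force"])
d=p[:2]-.072*np.array([np.cos(a),np.sin(a)])
c=imaging.camera("top");off=np.array([230,180]);s=4.
cr=cv2.resize(c["img"][180:310,230:420],None,fx=s,fy=s,interpolation=cv2.INTER_CUBIC)[:,:,::-1]
cr=np.clip((cr.astype(float)-30)*1.8,0,255).astype(np.uint8)
for z in(0,.04): poly(cr,c,fr(d,a,[(.075,.06,z),(-.075,.06,z),(-.075,-.06,z),(.075,-.06,z)]),s,off,(0,255,255))
for y in(63,-63): poly(cr,c,fr((.51,-.157),np.radians(98),[(-.025,y/1e3,.02),(.107,y/1e3,.02),(.147,np.sign(y)*.088,.02)]),s,off,(0,255,0),False)
cv2.imwrite("pics/top3.png",cr)
E
```

```text
time_s: 5.85
eef_pos: [0.4664, 0.1513, 0.0125]
eef_rot: [0.0, 0.998, 0.069, -0.0]
wrist_force: [-2.1, -4.2, 5.7]
opening: 0.059
[0.46641794 0.15126196 0.01254706] 97.97026744785524 0.05943087244548452 [-2.08471851 -4.15531711  5.73290674]
```

View pics/top3.png

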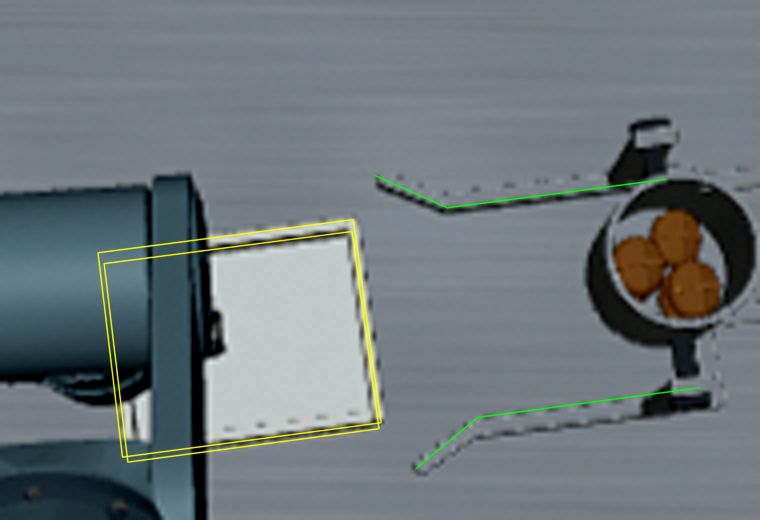

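The dish lines up with the bay and is square, so I'm sliding it in.

```bash
python3 -m pendant '[[[2.8,-20,0,0,0],[2.8,-20,0,0,0],[2.8,-20,0,0,0],[2.8,-20,0,0,0],[0,0,0,0,0]]]'; python3 -m pendant '[[[2.8,-20,0,0,0],[2.8,-20,0,0,0],[2.8,-20,0,0,0],[2.8,-20,0,0,0],[1.4,-10,0,0,0],[0,0,0,0,0]]]'
```

```text
time_s: 6.52
eef_pos: [0.4784, 0.071, 0.0126]
eef_rot: [0.0, 0.998, 0.069, 0.001]
wrist_force: [0.1, -5.4, 5.0]
opening: 0.058
time_s: 7.28
eef_pos: [0.4904, -0.0178, 0.0125]
eef_rot: [-0.0, 0.998, 0.069, 0.0]
wrist_force: [-2.8, -1.4, 7.2]
opening: 0.061
```

```bash
python3 -m pendant '[[[1,-7,0,0,0],[0.8,-6,0,0,0],[0,0,0,0,0]]]'; python3 -m pendant '[[[0.3,-2,0,0,0],[0.3,-2,0,0,0],[0,0,0,0,0]]]';  python3 -m pendant '[[[0.3,-2,0,0,0],[0,0,0,0,0]]]'
```

```text
time_s: 7.65
eef_pos: [0.492, -0.0296, 0.0126]
eef_rot: [-0.001, 0.998, 0.07, -0.0]
wrist_force: [-4.0, 3.6, 8.5]
opening: 0.061
time_s: 8.02
eef_pos: [0.4923, -0.0329, 0.0125]
eef_rot: [-0.001, 0.998, 0.07, -0.0]
wrist_force: [-3.5, 6.4, 9.7]
opening: 0.056
time_s: 8.28
eef_pos: [0.4926, -0.0348, 0.0125]
eef_rot: [-0.001, 0.998, 0.07, -0.0]
wrist_force: [-2.9, 8.3, 10.4]
opening: 0.059
```

```bash
python3 -m pendant '[[[0.3,-2,0,0,0],[0,0,0,0,0]]]';  python3 -m pendant '[[[0.3,-2,0,0,0],[0,0,0,0,0]]]'
```

```text
time_s: 8.52
eef_pos: [0.4927, -0.0353, 0.0126]
eef_rot: [-0.002, 0.998, 0.069, -0.0]
wrist_force: [-2.5, 15.1, 13.7]
opening: 0.059
time_s: 8.78
eef_pos: [0.4927, -0.0354, 0.0125]
eef_rot: [-0.004, 0.998, 0.069, -0.001]
wrist_force: [-2.7, 24.2, 16.4]
opening: 0.061
```

It contacted the back stop 0.6 mm from the expected position at 24 N. I release, rise, and move to above the bar.

```bash
python3 -m pendant '[[[0,2,0,0,30],[0,0,0,0,30],[0,0,0,0,30],[0,0,30,0,30],[0,0,60,0,30],[0,0,60,0,30],[0,0,60,0,30],[0,0,40,0,30]]]'
python3 -m pendant '[[[20,50,0,0,30],[20,50,0,0,30],[0,50,0,0,30],[0,50,0,0,30],[0,0,0,0,30]]]'
python3 - <<'E'
from h import *
for n in("top","side"):
    c=imaging.camera(n)
    off,e=(np.array([310,190]),(470,310)) if n=="top" else (np.array([300,150]),(460,270))
    s=4.
    cr=cv2.resize(c["img"][off[1]:e[1],off[0]:e[0]],None,fx=s,fy=s,interpolation=cv2.INTER_CUBIC)[:,:,::-1]
    cr=np.clip((cr.astype(float)-30)*1.4,0,255).astype(np.uint8)
    for z in((0,.04) if n=="top" else (0.04,)): poly(cr,c,fr((.503,-.1075),np.radians(98),[(.075,.06,z),(-.075,.06,z),(-.075,-.06,z),(.075,-.06,z)]),s,off,(0,255,255))
    cv2.imwrite(f"pics/{n}4.png",cr)
a=cv2.imread("pics/top4.png");b=cv2.imread("pics/side4.png");cv2.imwrite("pics/home.png",cv2.resize(np.hstack([a,b]),(800,300)))
cv2.imwrite("pics/homet.png",a)
E
```

```text
time_s: 9.78
eef_pos: [0.494, -0.0398, 0.2655]
eef_rot: [0.001, 0.998, 0.069, 0.002]
wrist_force: [0.7, -0.7, -1.2]
opening: 0.355
time_s: 10.4
eef_pos: [0.5328, 0.1635, 0.2618]
eef_rot: [-0.0, 0.997, 0.072, -0.0]
wrist_force: [-0.2, -0.7, 0.2]
opening: 0.353
```

View pics/homet.png

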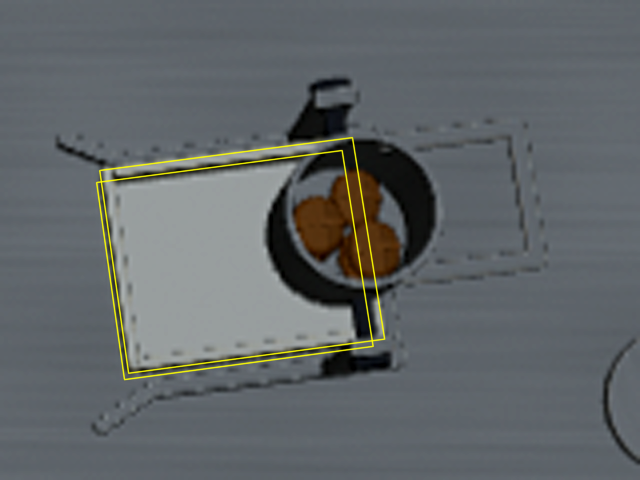

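The top picture shows the dish home and square, with the overlay at dock matching its edges at about (100,170)–(130,378) within 1 mm. Five walnuts are still in the canister. Next is the bar.

```bash
python3 -m pendant '[[[-2,-58,0,0,28],[-2,-58,0,0,28],[-2,-58,0,0,28],[-1,-59,0,0,28],[-1,-59,0,0,28],[-1,-59,0,0,28],[-2,-59,0,0,28],[0,0,0,0,28]]]'
python3 - <<'E'
from h import *
for n in("top","side"):
    c=imaging.camera(n)
    for t in("bar","mouth"):
        for d in spotter.tip_of(n,t)[:1]: print(n,t,d["confidence"],np.round(w(c,d["at"]),4))
print(monitor.get_obs()["eef_pos"])
E
```

```text
time_s: 11.5
eef_pos: [0.5205, -0.2549, 0.2618]
eef_rot: [0.001, 0.998, 0.066, -0.0]
wrist_force: [-0.0, 1.3, 0.0]
opening: 0.327
top bar 0.26 [ 0.5098 -0.1607  0.0016]
top mouth 0.64 [ 0.5094 -0.1558  0.1661]
side mouth 0.61 [ 0.5134 -0.1574  0.1681]
[ 0.52227939 -0.24823941  0.2622886 ]
```

```bash
python3 -m pendant '[[[0,0,-40,0,28],[0,0,-40,0,28],[0,0,0,0,28]]]'; python3 -m pendant '[[[0,1,-25,0,28],[0,0,-24,0,28],[0,0,0,0,28],[0,0,0,0,28]]]'
python3 - <<'E'
from h import *
c=imaging.camera("side"); cr=cv2.resize(c["img"][130:280,330:470],None,fx=4,fy=4,interpolation=cv2.INTER_CUBIC)[:,:,::-1]
cv2.imwrite("pics/side5.png",cr)
E
```

```text
time_s: 12.18
eef_pos: [0.5205, -0.2466, 0.1791]
eef_rot: [-0.002, 0.998, 0.07, -0.003]
wrist_force: [0.5, -0.4, 1.0]
opening: 0.331
time_s: 12.68
eef_pos: [0.5234, -0.2487, 0.1354]
eef_rot: [0.001, 0.998, 0.07, 0.001]
wrist_force: [0.0, -0.2, 1.1]
opening: 0.33
```

View pics/side5.png

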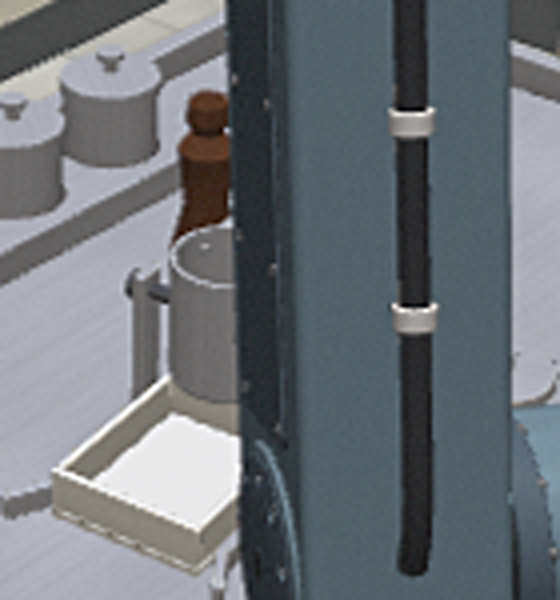

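The arm hides the bar in this view. I'll close gently to confirm it is between the pads.

```bash
python3 -m pendant '[[[0,0,-2,0,18],[0,0,0,0,18],[0,0,0,0,18]]]'; python3 -m pendant '[[[0,0,0,0,0],[0,0,0,0,0],[0,0,0,0,0]]]'
```

```text
time_s: 13.1
eef_pos: [0.5223, -0.2483, 0.1314]
eef_rot: [0.0, 0.998, 0.07, 0.0]
wrist_force: [0.1, -0.5, -0.1]
opening: 0.21
time_s: 13.48
eef_pos: [0.5219, -0.2455, 0.1313]
eef_rot: [-0.002, 0.998, 0.07, -0.001]
wrist_force: [-2.2, 9.1, 6.9]
opening: 0.09
```

```bash
python3 - <<'E'
import numpy as np
n=24;ph=np.radians(158.75-np.arange(n+1)/n*131.8); X=96.6*np.cos(ph);Z=96.6*np.sin(ph)
W=np.c_[-.139*X,.990*X,Z]; D=np.round(np.diff(W,axis=0),1)
for k in(0,8,16): print([list(map(float,r))+[0,16] for r in D[k:k+8]], np.round(W[k+8]-W[0]))
E
```

```text
[[-0.5, 3.7, 8.5, 0, 16], [-0.6, 4.5, 8.1, 0, 16], [-0.7, 5.3, 7.6, 0, 16], [-0.8, 5.9, 7.0, 0, 16], [-0.9, 6.6, 6.4, 0, 16], [-1.0, 7.2, 5.8, 0, 16], [-1.1, 7.7, 5.0, 0, 16], [-1.1, 8.1, 4.3, 0, 16]] [-7. 49. 53.]
[[-1.2, 8.5, 3.5, 0, 16], [-1.2, 8.8, 2.6, 0, 16], [-1.3, 9.0, 1.8, 0, 16], [-1.3, 9.1, 0.9, 0, 16], [-1.3, 9.2, 0.0, 0, 16], [-1.3, 9.1, -0.9, 0, 16], [-1.3, 9.0, -1.7, 0, 16], [-1.2, 8.8, -2.6, 0, 16]] [-17. 120.  56.]
[[-1.2, 8.5, -3.4, 0, 16], [-1.1, 8.1, -4.3, 0, 16], [-1.1, 7.7, -5.0, 0, 16], [-1.0, 7.2, -5.7, 0, 16], [-0.9, 6.6, -6.4, 0, 16], [-0.8, 6.0, -7.0, 0, 16], [-0.7, 5.3, -7.6, 0, 16], [-0.6, 4.5, -8.0, 0, 16]] [-24. 174.   9.]
```

```bash
python3 -m pendant '[[[0,3,2,0,16],[0,0,0,0,16],[0,0,0,0,16],[-0.5,4,8.5,0,16],[-0.6,4.5,8,0,16],[-0.7,5,7.5,0,16],[-0.8,6,7,0,16],[0,0,0,0,16]]]'; python3 -m pendant '[[[-1,6.5,6.5,0,16],[-1,7,6,0,16],[-1,7.5,5,0,16],[-1,8,4,0,16],[0,0,0,0,16]]]'
python3 - <<'E'
from h import *
for n in("top","side"):
    c=imaging.camera(n)
    for t in("bar","mouth"):
        for d in spotter.tip_of(n,t)[:1]: print(n,t,d["confidence"],np.round(w(c,d["at"]),4))
print(monitor.get_obs()["eef_pos"])
E
```

```text
time_s: 14.48
eef_pos: [0.5206, -0.2265, 0.1662]
eef_rot: [0.001, 0.998, 0.07, 0.001]
wrist_force: [-0.6, -4.0, 2.7]
opening: 0.189
time_s: 15.1
eef_pos: [0.5154, -0.1954, 0.1855]
eef_rot: [-0.001, 0.998, 0.07, -0.0]
wrist_force: [-0.5, -0.1, -0.2]
opening: 0.187
top bar 0.97 [ 0.5154 -0.1981  0.2052]
top mouth 0.6 [ 0.5063 -0.1231  0.1532]
side bar 0.73 [ 0.5159 -0.1977  0.2077]
side mouth 0.72 [ 0.5056 -0.1207  0.1557]
[ 0.51536084 -0.19637641  0.18506011]
```

The bar follows the fingers, about 44° so far, so I continue over the top.

```bash
python3 -m pendant '[[[-1.2,8.5,3.5,0,16],[-1.2,9,2.5,0,16],[-1.3,9,2,0,16],[-1.3,9,1,0,16],[-1.3,9,0,0,16],[-1.3,9,-1,0,16],[-1.3,9,-1.5,0,16],[-1.2,9,-2.5,0,16]]]'; python3 -m pendant '[[[-1.2,8.5,-3.5,0,16],[-1.1,8,-4.5,0,16],[-1.1,7.5,-5,0,16],[-1,7,-5.5,0,16],[0,0,0,0,16]]]'
python3 - <<'E'
from h import *
for n in("top","side"):
    c=imaging.camera(n)
    for t in("bar","mouth"):
        for d in spotter.tip_of(n,t)[:1]: print(n,t,d["confidence"],np.round(w(c,d["at"]),4))
print(monitor.get_obs()["eef_pos"])
E
```

```text
time_s: 16.4
eef_pos: [0.5054, -0.1246, 0.1895]
eef_rot: [-0.0, 0.998, 0.07, -0.0]
wrist_force: [0.4, -2.1, 1.4]
opening: 0.188
time_s: 17.02
eef_pos: [0.5006, -0.0933, 0.1704]
eef_rot: [-0.001, 0.998, 0.07, -0.001]
wrist_force: [-1.2, -0.3, -0.1]
opening: 0.185
top bar 0.82 [ 0.4986 -0.0938  0.1926]
top mouth 0.92 [ 0.5034 -0.1088  0.1031]
side bar 0.69 [ 0.5077 -0.0934  0.1923]
side mouth 0.98 [ 0.5055 -0.1111  0.1037]
[ 0.50122619 -0.09433196  0.17127256]
```

```bash
python3 -m pendant '[[[-0.9,6.5,-6.5,0,16],[-0.8,6,-7,0,16],[-0.7,5.3,-7.5,0,16],[-0.6,4.5,-8,0,16],[-0.3,2,-2,0,16],[0,0,0,0,16]]]'
python3 -m pendant '[[[-0.3,2,-1,0,16],[0,0,0,0,16]]]'
python3 -m pendant '[[[-0.3,2,-1,0,16],[0,0,0,0,16]]]'
python3 - <<'E'
from h import *
for n in("top","side"):
    c=imaging.camera(n)
    for t in["bar","mouth"]+["walnut0"]:
        for d in spotter.tip_of(n,t)[:5 if t[0]=="w" else 1]: print(n,t,d["confidence"],np.round(w(c,d["at"]),4))
print(monitor.get_obs()["eef_pos"])
E
```

```text
time_s: 18.08
eef_pos: [0.4975, -0.07, 0.1397]
eef_rot: [0.0, 0.998, 0.07, -0.001]
wrist_force: [0.5, -4.2, -1.3]
opening: 0.188
time_s: 18.32
eef_pos: [0.4975, -0.0694, 0.1389]
eef_rot: [0.001, 0.998, 0.069, -0.0]
wrist_force: [1.6, -9.9, -5.7]
opening: 0.186
time_s: 18.58
eef_pos: [0.4974, -0.0687, 0.1379]
eef_rot: [0.002, 0.998, 0.069, -0.0]
wrist_force: [1.9, -13.9, -7.5]
opening: 0.187
top bar 0.63 [ 0.4965 -0.0715  0.1629]
top mouth 0.57 [ 0.5032 -0.1199  0.0873]
top walnut0 0.62 [ 0.5024 -0.0548  0.0198]
top walnut0 0.55 [ 0.4653 -0.0661  0.024 ]
top walnut0 0.41 [ 0.4773 -0.115   0.0194]
side bar 0.85 [ 0.5005 -0.0708  0.1676]
side mouth 0.59 [ 0.5039 -0.1165  0.0849]
side walnut0 0.53 [ 0.5416 -0.0552  0.0229]
side walnut0 0.49 [ 0.5161 -0.0969  0.0246]
side walnut0 0.45 [ 0.4808 -0.1093  0.0192]
side walnut0 0.44 [0.7078 0.3428 0.0016]
side walnut0 0.37 [ 0.4646 -0.06    0.0161]
[ 0.49739337 -0.06867965  0.13785336]
```

The stop is reached, with force rising to about 15 N, and five distinct walnut positions are detected in the dish. I'll confirm with a picture.

```bash
python3 -m pendant '[[[0,-2,1,0,16],[0,0,0,0,16],[0,0,0,0,16],[0,0,0,0,16]]]'
python3 - <<'E'
from h import *
a=[]
for n,(x,y) in(("top",(320,200)),("side",(320,160))):
    c=imaging.camera(n); a.append(cv2.resize(c["img"][y:y+110,x:x+110],None,fx=3.6,fy=3.6,interpolation=cv2.INTER_CUBIC)[:,:,::-1])
cv2.imwrite("pics/poured.png",np.hstack(a))
E
```

```text
time_s: 19.48
eef_pos: [0.4972, -0.0688, 0.1391]
eef_rot: [0.001, 0.998, 0.069, -0.0]
wrist_force: [0.4, -6.4, -2.6]
opening: 0.189
```

View pics/poured.png

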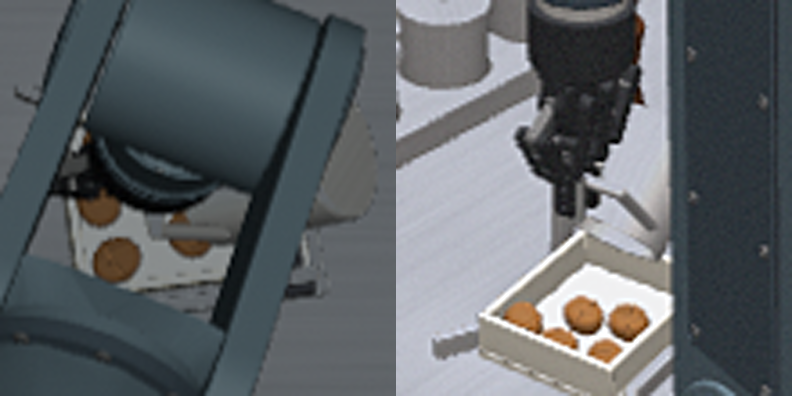

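The side half shows all five walnuts in the dish, at about (522,318), (583,313), (628,320), (560,340) and (605,350). I swing the canister back.

```bash
python3 -m pendant '[[[0.6,-6,0,0,16],[0.6,-4.5,8,0,16],[0.7,-5.3,7.5,0,16],[0.8,-6,7,0,16],[0.9,-6.5,6.5,0,16],[1,-7,5.5,0,16],[1.1,-7.5,5,0,16],[1.1,-8,4.5,0,16]]]'; python3 -m pendant '[[[1.2,-8.5,3.5,0,16],[1.2,-9,2.5,0,16],[1.3,-9,1.5,0,16],[1.3,-9,1,0,16],[1.3,-9,0,0,16],[1.3,-9,-1,0,16],[1.3,-9,-2,0,16],[0,0,0,0,16]]]'
python3 - <<'E'
from h import *
for n in("top","side"):
    c=imaging.camera(n)
    for t in["bar","mouth"]:
        for d in spotter.tip_of(n,t)[:1]: print(n,t,d["confidence"],np.round(w(c,d["at"]),4))
print(monitor.get_obs()["eef_pos"])
E
```

```text
time_s: 20.58
eef_pos: [0.5044, -0.1195, 0.1837]
eef_rot: [0.0, 0.998, 0.07, 0.0]
wrist_force: [0.7, 2.2, 0.7]
opening: 0.183
time_s: 21.58
eef_pos: [0.5129, -0.182, 0.1883]
eef_rot: [0.0, 0.998, 0.069, -0.0]
wrist_force: [-0.4, 0.4, -0.1]
opening: 0.187
top bar 0.82 [ 0.5135 -0.1804  0.2121]
top mouth 0.58 [ 0.5045 -0.1169  0.1464]
side bar 0.78 [ 0.5163 -0.1784  0.2119]
side mouth 0.84 [ 0.5072 -0.1144  0.1475]
[ 0.51300648 -0.18101343  0.18874161]
```

```bash
python3 -m pendant '[[[1.5,-11,-3.5,0,16],[1.4,-10.3,-4.7,0,16],[1.4,-9.7,-5.9,0,16],[1.3,-9.1,-7.1,0,16],[1.1,-8,-8,0,16],[1,-7,-9,0,16],[0.8,-6,-9.5,0,16],[0,0,0,0,16]]]'; python3 -m pendant '[[[0.6,-4.8,-10,0,16],[0.3,-2,0,0,16],[0,0,0,0,16]]]'; python3 -m pendant '[[[0.3,-2,-1,0,16],[0,0,0,0,16]]]'
```

```text
time_s: 22.88
eef_pos: [0.5209, -0.2425, 0.1398]
eef_rot: [-0.0, 0.998, 0.069, -0.001]
wrist_force: [-0.2, -0.1, 0.4]
opening: 0.189
time_s: 23.25
eef_pos: [0.5218, -0.2478, 0.13]
eef_rot: [-0.001, 0.998, 0.07, -0.001]
wrist_force: [-1.0, 4.8, -2.8]
opening: 0.192
time_s: 23.5
eef_pos: [0.5218, -0.2485, 0.1286]
eef_rot: [-0.002, 0.998, 0.07, -0.001]
wrist_force: [0.4, 8.8, -4.5]
opening: 0.187
```

Stop reached; now I free the fingers, rise, shut them and press lightly on the bar's top to be sure it is fully upright.

```bash
python3 -m pendant '[[[0,4,0,0,28],[0,0,0,0,28],[0,0,20,0,28],[0,0,30,0,28],[0,0,20,0,0],[0,0,0,0,0],[0,0,0,0,0],[0,0,0,0,0]]]'
python3 - <<'E'
from h import *
for n in("top","side"):
    c=imaging.camera(n)
    for t in["bar","mouth"]:
        for d in spotter.tip_of(n,t)[:1]: print(n,t,d["confidence"],np.round(w(c,d["at"]),4))
o=monitor.get_obs();print(o["eef_pos"],o["wrist_force"])
E
```

```text
time_s: 24.5
eef_pos: [0.5221, -0.2468, 0.1987]
eef_rot: [-0.001, 0.998, 0.07, -0.001]
wrist_force: [0.2, -0.9, -0.5]
opening: -0.001
top bar 0.7 [ 0.4747 -0.1142  0.0194]
top mouth 0.96 [ 0.5105 -0.1562  0.1695]
side bar 0.58 [ 0.4235 -0.3668 -0.0009]
side mouth 0.74 [ 0.5115 -0.1542  0.1685]
[ 0.52261385 -0.24705705  0.19966554] [ 0.68042901 -0.12910182 -0.34332891]
```

```bash
python3 -m pendant '[[[0,2,-20,0,0],[0,0,-14,0,0],[0,0,0,0,0]]]'; python3 -m pendant '[[[0,0,-4,0,0],[0,0,0,0,0]]]'; python3 -m pendant '[[[0,0,-2,0,0],[0,0,0,0,0]]]'
```

```text
time_s: 25.18
eef_pos: [0.5218, -0.2445, 0.1645]
eef_rot: [-0.001, 0.998, 0.07, -0.001]
wrist_force: [-0.1, -0.2, -0.6]
opening: -0.005
time_s: 25.42
eef_pos: [0.5228, -0.2452, 0.1622]
eef_rot: [0.0, 0.998, 0.07, 0.0]
wrist_force: [-0.4, -0.4, -0.3]
opening: 0.001
time_s: 25.68
eef_pos: [0.5229, -0.2453, 0.1602]
eef_rot: [0.0, 0.998, 0.07, 0.0]
wrist_force: [-0.1, -0.1, 0.4]
opening: 0.003
```

```bash
python3 -m pendant '[[[0,0,-2,0,0],[0,0,0,0,0]]]'; python3 -m pendant '[[[0,0,-2,0,0],[0,0,0,0,0]]]'; python3 -m pendant '[[[0,0,-2,0,0],[0,0,0,0,0]]]'
```

```text
time_s: 25.92
eef_pos: [0.523, -0.2454, 0.1598]
eef_rot: [0.001, 0.998, 0.07, 0.0]
wrist_force: [-4.1, 2.4, 11.0]
opening: -0.002
time_s: 26.18
eef_pos: [0.5231, -0.2455, 0.1595]
eef_rot: [0.001, 0.998, 0.07, 0.001]
wrist_force: [-8.0, 2.8, 21.2]
opening: 0.003
time_s: 26.42
eef_pos: [0.5232, -0.2456, 0.1593]
eef_rot: [0.001, 0.998, 0.07, 0.001]
wrist_force: [-13.2, 7.1, 31.2]
opening: -0.004
```

The bar is rigid at 31 N with its top at z 0.160, so the canister is fully upright on its stop. I back off and do the final check.

```bash
python3 -m pendant '[[[0,0,40,0,0],[0,0,60,0,0],[-20,-40,0,0,0],[-40,-40,0,0,0],[-40,-40,0,0,0],[-40,-40,0,0,0],[-40,-30,0,0,0],[0,0,0,0,0]]]'
python3 - <<'E'
from h import *
a=[]
for n,(x,y) in(("top",(310,190)),("side",(300,150))):
    c=imaging.camera(n); off=np.array([x,y]); s=3.
    for t in["bar","mouth","dish","walnut0","lid","glass_bowl","spoon","spare","mill"]:
        for d in spotter.tip_of(n,t)[:6 if t[0]=="w" else 1]: print(n,t,round(d["confidence"],2),np.round(w(c,d["at"]),3))
    cr=cv2.resize(c["img"][y:y+130,x:x+133],None,fx=s,fy=s,interpolation=cv2.INTER_CUBIC)[:,:,::-1].copy()
    poly(cr,c,fr((.503,-.1075),np.radians(98),[(.075,.06,.04),(-.075,.06,.04),(-.075,-.06,.04),(.075,-.06,.04)]),s,off,(0,255,255))
    a.append(cr)
cv2.imwrite("pics/final.png",np.hstack(a)); o=monitor.get_obs();print(o["eef_pos"],o["time_s"])
E
```

```text
time_s: 27.42
eef_pos: [0.34, -0.4371, 0.2539]
eef_rot: [0.0, 0.998, 0.067, -0.0]
wrist_force: [0.3, 0.4, 0.2]
opening: 0.004
top bar 0.79 [ 0.522 -0.244  0.155]
top mouth 0.84 [ 0.511 -0.155  0.167]
top dish 0.87 [ 0.504 -0.107  0.   ]
top walnut0 0.71 [ 0.477 -0.115  0.019]
top walnut0 0.67 [ 0.54  -0.057  0.021]
top walnut0 0.61 [ 0.501 -0.055  0.019]
top walnut0 0.52 [ 0.464 -0.064  0.02 ]
top walnut0 0.48 [ 0.513 -0.095  0.02 ]
top lid 0.96 [ 0.424 -0.368 -0.001]
top glass_bowl 0.76 [ 0.74  -0.057 -0.006]
top spoon 0.87 [ 0.535  0.442 -0.   ]
top spare 0.96 [ 0.704  0.338 -0.003]
top mill 0.65 [ 0.704 -0.364  0.   ]
side bar 0.69 [ 0.524 -0.246  0.156]
side mouth 0.87 [ 0.515 -0.156  0.172]
side dish 0.84 [ 0.278  0.367 -0.006]
side walnut0 0.62 [ 0.498 -0.05   0.022]
side walnut0 0.55 [ 0.478 -0.108  0.019]
side walnut0 0.5 [ 0.514 -0.096  0.017]
side walnut0 0.48 [ 0.462 -0.064  0.015]
side walnut0 0.43 [ 0.541 -0.059  0.02 ]
side lid 0.4 [ 0.541 -0.057  0.019]
side glass_bowl 0.75 [ 0.744 -0.056 -0.002]
side spoon 0.83 [ 0.534  0.442 -0.002]
side spare 0.76 [0.708 0.342 0.002]
side mill 0.71 [ 0.701 -0.354 -0.005]
[ 0.34264765 -0.43517426  0.25399626] 28.425
```

View pics/final.png

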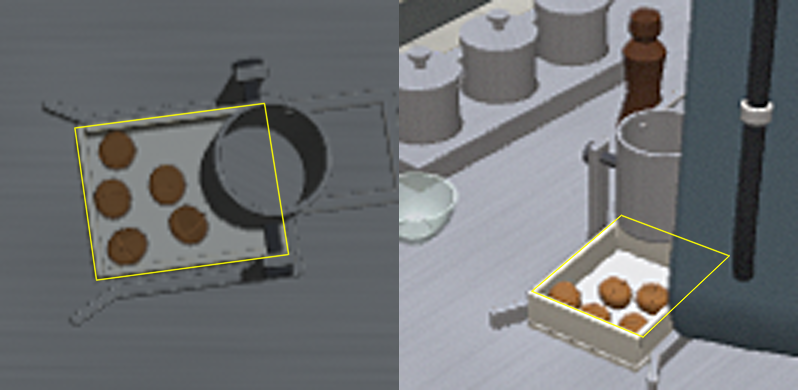

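```bash
python3 -c "
from bench import order; print(order.hand_in())"
```

```text
the job is handed in; nothing more can be done
None
```

The job is done and handed in at about 28 s, well under the 72 s limit. The hand-in gave no verdict.

- **Dish:** I picked the largest of the three white dishes, gripped its outer end wall and slid it into the bay. It met the back stop 0.6 mm from the expected place, with 24 N of push.
- **Tipping:** I carried the bow handle loosely between the fingers over to the tipped stop, where all five walnuts dropped into the dish. I then brought it back the same way.
- **Upright:** Pressing the shut fingers on the handle bar met a rigid stop with its top at 160 mm, as expected for fully upright.

**Last checks:**
- Both cameras found five walnuts in the dish, and the canister looked empty from above.
- The top camera put the dish at (0.504, -0.107) against a dock estimate of (0.503, -0.1075), and it looked square.
- The lid, glass bowl, spoon, mill and spare container had not moved beyond measurement error.
- The robot stood clear, touching nothing.

**Disagreements:**
- In the side view the dock outline sat a millimetre or two off the dish, which is within the camera calibration.
- The side camera's best "dish" hit was one of the small look-alikes, and its "lid" hit was a weak false one on a walnut. I relied on the top camera for both.

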